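Proof-pull a glued handset anchor with a tubular spring gauge

ROBOT

A 6-joint arm with a two-finger parallel gripper is mounted at the origin on a cart in front of the work surface, level with it; the furniture and walls round the work are solid. World frame = base frame: x ahead of the robot, y to its left, z up, the work surface at z = 0. Lengths are in mm, angles in rad, forces in N, time in s.
With the tool pointing down it reaches from about 325 to 775 mm from the base axis. Payload 5.5 kg.
Tool frame: the origin (TCP) lies midway between the tips of the shut fingers; the grasp point (between the pads) lies 19 mm behind it; z points along the fingers, y is the line along which they close (so a half turn about z gives the same grasp; the last joint's range is limited). The gripper opens to 88 mm and grips with 3 to 60 N. Pads are 20 mm wide; open, the fingers measure 115 mm over their backs; the gripper's body (75 mm by 178 mm) begins 61 mm behind the grasp point.
Start: joints at [1.236, 0.091, 1.231, -0, 1.82, -0.057], TCP at [164.548, 577.01, 222.631] pointing down, gripper open.
Joint ranges: [-2.87, 2.87], [-0.86, 2.18], [0.17, 2.46], [-1.51, 4.65], [0.06, 2.69], [-2.65, 2.65]. Speed limits (rad/s): [2.57, 2.57, 3.01, 3.14, 3.14, 3.14].

INTERFACE

Orientations are given as a rotation vector (axis times angle).
In Python, from station import get_state, camera, workorder, finder gives the robot as it stands.
- The arm moves only by the tool jog_arm, never from a script. Its argument "rows" is a list of rows, each an object of numbers: "tx", "ty", "tz": the shift along the tool's x, y, z each as a share of 0.02 m, from -1 to 1; "roll": the turn about the tool's z as a share of 4 degrees, from -1 to 1; "jaw": the opening, from -1 (shut) to 1 (fully open). In form: [{"tx": .., "ty": .., "tz": .., "roll": .., "jaw": ..}, ...]. A call has 1 to 8 rows; each row shifts and turns the commanded pose from where the row before left it, along the tool's axes as they then stand; what a row does not reach is not made up. A row lasts 1/10 s, in which the tool goes at most 50 mm and 8.59 degrees, less where a joint would pass 70% of its speed; a pose out of reach is approached as far as the arm can. A call with a number of a shift or a turn outside -1 to 1 is refused whole. A call with a gripper value outside its range is refused whole. The fingers move at their own pace and stop on an object; "force" is the grip in N (left out, the last holds). Time passes only in rows, so rows that do not move let the fingers close. It gives the time, the measured TCP pose, the force, the opening and the grip force at its end, in the units of the state.
- get_state(): the state, without advancing time (a new reading comes with each control period).
- camera(name): name is "scene" or "top" or "wrist"; returns a dict with "color" (420x560x3 uint8, red, green, blue), "fx", "fy", "cx", "cy" (pixels), "rvec" (rotation vector, rad) and "tvec" (3), from world to camera coordinates, as OpenCV has them; the wrist camera has in their place "tool_from_camera" (4x4, takes a point from camera to tool coordinates, whose origin is the TCP and whose axes are the flange's). Camera axes: x right, y down, z forward; pixel columns grow to the right and rows downward; lengths in mm; the calibration is good to about 2 mm. A picture is of the moment at which its call begins: read the wrist's pose just before it. There is no depth.
- workorder.close_job(): hands the job in; it is judged then, once.
Trained networks look in a picture, given as the dict that the camera call returned (one of the last four; its "shot" number tells which), for a name from the list of things; names that differ only in an ending like _2 or _b are one class to them, and where a whole thing is asked for, a point or a joint stands for the part that bears it (a point fixed in the world has none). Each returns a list of dicts, best first, with "p" (0 to 1); they miss things now and then, are a little off and sometimes report something else, mostly with a low value. They report only what shows in the picture. A call takes as long as a camera call.
- finder.spot_in(picture, label): "location" ([x, y, z] in mm, in world coordinates, good to about 4 mm: the middle of the surface that is visible of it).
- finder.trace(picture, label): "pixels" (420x560 bool, what is visible of it).
The state is a dict: "time": time; "joint_pos": joint angles; "qvel": joint speeds; "effort": joint torques, N m; "tool_pos": TCP position; "eef_rot": TCP orientation; "wrist_force": force on the tool from outside, world axes, zero at the start; "ft_torque": the same for the moment, N m; "gripper_width": opening from 0.0 (shut) to 1.0 (fully open); "gripper_force": force on a finger pad.
Only numpy, scipy, OpenCV 4.12 (cv2) and the standard library are available. Lean on these libraries where they do the work, as an engineer would, in place of code of your own. Each camera call takes 0.05 s, during which the arm holds its last target. There are 200 camera calls.

TASK

Pull-test the security anchor glued to the back of one of the handsets in the slotted rack: lift that handset out and stand it on its long edge in the cradle of the test jig, fully home, with the anchor's mushroom head caught in the slotted coupling of the spring gauge, and let go of it. Then take the gauge's pull knob and draw the rod straight out until the broad band on it is level with the mouth of the barrel, without pulling it well past that mark, so that the gauge loads the anchor. Finish while still holding the knob there; leave the other handsets standing in the rack.

Things in the scene. Friction and masses are not known exactly. Their poses are not given: they have to be found in the camera images.
- test_phone: handset under test, 153 x 74 x 9 mm, about 0.2 kg, standing on a long edge in one of the rack's slots, the only one with an anchor. Origin: middle of the lower edge (mid thickness). z up, y along the 153 mm length, x through the thickness: screen towards +x, back towards -x. Home in the cradle it has the pose of the jig, 12 mm higher
- top_edge (a point): middle of the test handset's upper edge, 74 mm above its origin. The top 22 mm stay clear of anchor, rack, cradle and coupling: grip there from above, across the 9 mm thickness
- anchor_head (a point): centre of the anchor's mushroom head, at (-0.029, 0, 0.030) in the frame of test_phone. The anchor, square off the back: glued disc 38 mm across, 4 mm thick; stem 10 mm thick, 18 mm long; head 26 mm across, 5 mm thick, its outer face 31.5 mm from the origin
- phone_b: another handset of the same size and frame, without anchor, standing in the rack; it stays there
- phone_c: a third handset of the same size and frame, without anchor, standing in the rack; it stays there
- rack: fixed slotted rack, 172 mm (x) x 114 mm (y) x 34 mm high, origin on the bench under its centre. Three slots 12 mm wide at x = -0.058, 0 and 0.058, slot floors 12 mm above the bench; a handset stands in each, its back towards the rack's -x
- jig: fixed pull-test jig: cradle and gauge on an aluminium plate, 190 x 190 x 10 mm. Origin on the bench under the middle of the cradle; y along the cradle slot, -x the direction in which the gauge is pulled. The gauge lies along -x at y = 0, its axis 42 mm above the bench; its two guide blocks are 38 mm wide and 61 mm high, 51 to 111 mm to -x
- cradle_floor (a point): middle of the cradle floor, 12 mm above the jig's origin, where test_phone's origin belongs (its back towards -x). Slot 12.5 mm wide (x), 157 mm long (y). Walls with sloping lead-ins, tops above the bench: rear (+x) 48 mm, front (-x) 56 mm, ends 46 mm. The front wall is open over the middle 71 mm for anchor and coupling
- gauge: tubular spring gauge: barrel with rod, and at its cradle end a steel T-slot coupling, 40 mm wide, open at the top. Origin on the axis in the middle of the slotted plate (5 mm thick in x, 20 mm below to 13 mm above the axis; slot 16 mm wide, open upwards). The anchor's stem drops into the slot: plate between handset and head, head in the 19 mm pocket behind. Axes as the jig's
- barrel_mouth (a point): middle of the outer end of the gauge barrel, where the rod comes out. Barrel and coupling are one piece and float in the guide blocks: pulled by the knob they slide up to 20 mm to -x (friction 0.5 N), stay where left, and start 0 to 4 mm out
- pull_knob (a point): black spool-shaped knob on the rod's outer end. Origin on the gauge axis (42 mm above the bench), in the middle of its waist, 22 mm thick and 40 mm long (x); flanges 33 and 35 mm across close it at both ends. Axes as the jig's. Grip the waist from above, closing along y. Home, it is 32 mm beyond the barrel's mouth, 152 to 156 mm from the jig's origin
- gauge_rod (a joint): how far the rod is out of the barrel (m): 0 home, 0.035 with the middle of its one broad dark band (5 mm wide; thin lines every 5 mm) level with the barrel's mouth, stop 0.055. Inner spring: 2.2 N at 0, 220 N/m, 9.9 N at the mark. Pulled by the knob, the barrel slides first, until the coupling catches the anchor's head (5 to 9 mm from innermost); then the rod comes out

How it is judged:
By the outcome, as a careful person would: the job done as asked, in the order asked, and still so for the second after the job is handed in, while the arm keeps its last pose, push and grip.
It also fails if it takes over 56 s, if anything falls off the work surface, if the arm or the gripper's body presses on something with over 40 N, if the wrist force passes 120 N, or if a joint passes its speed limit or range.

## Working session

There is one attempt and no reset: what is moved stays moved. The work goes in short steps, Python scripts to look and compute and a tool call to move; the robot and the scene stay as the last step left them, time stands still between calls to the robot, and variables do not carry over. Pictures are saved under pics/ and viewed, at most 10 in all, crops included, and the job is handed in when it is done.

Besides the shell and the picture viewer there is one more tool, called after "Call:" as name([rows], argument=value, ...), one row to a line, values as JSON. jog_arm: Moves the arm, as the interface text tells. Its arguments: {"type":"object","properties":{"rows":{"type":"array","items":{"type":"object","properties":{"tx":{"type":"number"},"ty":{"type":"number"},"tz":{"type":"number"},"roll":{"type":"number"},"jaw":{"type":"number"}}}},"force":{"type":"number"}},"required":["rows"]}

```bash
ls; mkdir -p pics; cat > h.py <<'E'
import numpy as np, cv2
from station import get_state, camera, workorder, finder
def save(pic,fn): cv2.imwrite('pics/'+fn,pic['color'][:,:,::-1])
E
python3 - <<'E'
from h import *
s=get_state(); print(s)
a=camera('scene'); b=camera('top')
img=np.hstack([a['color'],b['color']])[:,:,::-1]
save(a,'s0.png'); save(b,'t0.png')
for n,p in(('scene',a),('top',b)):
    print(n,p['fx'],p['cx'],p['cy'],p['rvec'],p['tvec'])
    for l in ['test_phone','anchor_head','top_edge','phone_b','rack','jig','cradle_floor','gauge','barrel_mouth','pull_knob']:
        try: print(l,[(np.round(d['location']),round(d['p'],2)) for d in finder.spot_in(p,l)[:4]])
        except Exception as e: print(l,e)
E
```

```text
pics
{'time': 0.0, 'joint_pos': array([ 1.23630484e+00,  9.18795010e-02,  1.23184009e+00, -2.03882451e-05,
        1.81978067e+00, -5.67002228e-02]), 'qvel': array([-5.67993310e-04, -2.52005892e-04,  8.54905426e-05, -1.87340195e-04,
        2.03586924e-03, -9.21036157e-05]), 'effort': array([-1.57983563e-03, -4.46439815e+01, -4.06448793e+01,  6.96048397e-02,
        2.90547375e-02, -2.08854326e-04]), 'tool_pos': array([164.45642916, 576.73264985, 221.52037061]), 'eef_rot': array([-4.34910782e-01, -3.11098711e+00,  2.94502036e-03]), 'wrist_force': array([ 0.30520926, -0.23615013, -0.20612812]), 'ft_torque': array([0.01367976, 0.01919909, 0.05591614]), 'gripper_force': 0.0, 'gripper_width': 1.002126879759936}
scene 432.5800482524443 276.73860846310686 212.1001505834517 [ 2.26013145 -1.02514172  0.38199348] [-291.67815806  404.40292676  615.7319339 ]
test_phone [(array([525., 222.,  51.]), 0.74)]
anchor_head [(array([529., 219.,  59.]), 0.59)]
top_edge [(array([520., 220.,  61.]), 0.79)]
phone_b [(array([476., 213.,  58.]), 0.93), (array([413., 216.,  60.]), 0.76)]
rack [(array([439., 1
[... 271 characters left out ...]
8700223247158 209.77304578614374 [ 2.16796209 -2.11948186  0.13051647] [ 94.00578233 534.62569716 877.51030774]
test_phone [(array([528., 231.,  73.]), 0.77)]
anchor_head [(array([526., 231.,  74.]), 0.81), (array([512., -38.,  50.]), 0.42)]
top_edge [(array([527., 230.,  74.]), 0.75), (array([456., 230.,  22.]), 0.56)]
phone_b [(array([474., 224.,  82.]), 0.9), (array([419., 225.,  86.]), 0.57)]
rack [(array([457., 230.,  21.]), 0.7), (array([528., 229.,  73.]), 0.41)]
jig [(array([604., -41.,   9.]), 0.58)]
cradle_floor [(array([603., -43.,  12.]), 0.74)]
gauge [(array([575., -44.,  49.]), 0.88)]
barrel_mouth [(array([575., -41.,  47.]), 0.81)]
pull_knob [(array([514., -37.,  50.]), 0.73)]
```

View pics/s0.png

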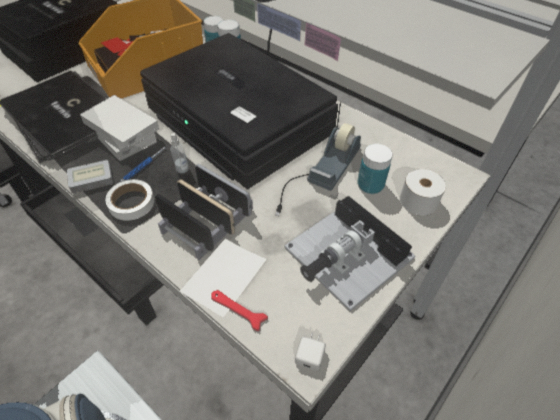

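View pics/t0.png

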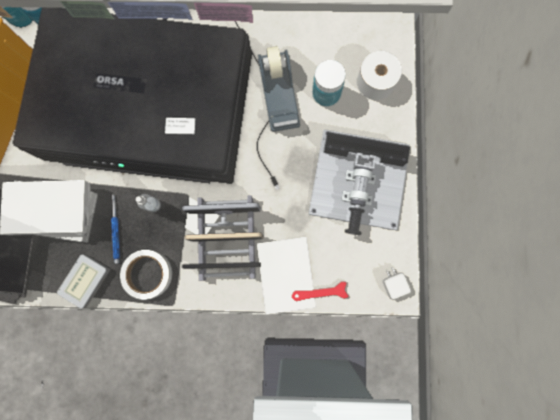

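The scene picture shows the three handsets at px (160–250, 170–250), with the anchor on the far one at about (208,185). The jig is at (350,250), its knob pointing towards the robot. The top view agrees: far handset at row 205, knob at (354,222), cradle at (366,148).

```bash
cat >> h.py <<'E'
from scipy.spatial.transform import Rotation as R
def campose(p,st=None):
    "camera-to-world R,t"
    if 'rvec' in p:
        Rw=R.from_rotvec(np.ravel(p['rvec'])).as_matrix(); return Rw.T,-Rw.T@np.ravel(p['tvec'])
    Rt=R.from_rotvec(st['eef_rot']).as_matrix(); T=np.array(p['tool_from_camera'])
    return Rt@T[:3,:3], Rt@T[:3,3]+st['tool_pos']
def ray(p,uv,st=None):
    Rc,c=campose(p,st); d=np.array([(uv[0]-p['cx'])/p['fx'],(uv[1]-p['cy'])/p['fy'],1.]); d=Rc@d
    return c,d/np.linalg.norm(d)
def onz(p,uv,z,st=None):
    c,d=ray(p,uv,st); return c+d*(z-c[2])/d[2]
def proj(p,X,st=None):
    Rc,c=campose(p,st); q=(np.atleast_2d(X)-c)@Rc; return np.c_[q[:,0]/q[:,2]*p['fx']+p['cx'],q[:,1]/q[:,2]*p['fy']+p['cy']]
def tri(rays):
    A=sum(np.eye(3)-np.outer(d,d) for c,d in rays); b=sum((np.eye(3)-np.outer(d,d))@c for c,d in rays); return np.linalg.solve(A,b)
def wrist():
    st=get_state(); return camera('wrist'),st
E
python3 - <<'E'
from h import *
b=camera('top')
for l in ['test_phone','phone_b','rack','jig','gauge','pull_knob']:
    for d in finder.trace(b,l)[:3]:
        m=d['pixels'].astype(np.uint8); ys,xs=np.nonzero(m)
        r=cv2.boxPoints(cv2.minAreaRect(np.c_[xs,ys].astype(np.float32)))
        z={'rack':34,'jig':10,'gauge':42,'pull_knob':55}.get(l,86)
        print(l,round(d['p'],2),m.sum(),np.round(r).tolist(),[np.round(onz(b,q,z)[:2]).tolist() for q in r])
w,st=wrist(); print(np.round(w['tool_from_camera'],3).tolist(),w['fx'],w['cx'],w['cy'],R.from_rotvec(st['eef_rot']).as_matrix().round(3).tolist())
E
```

```text
phone_b 0.82 531 [[184.0, 234.0], [262.0, 231.0], [262.0, 239.0], [184.0, 241.0]] [[474.0, 300.0], [482.0, 149.0], [468.0, 148.0], [460.0, 299.0]]
phone_b 0.79 437 [[183.0, 262.0], [260.0, 261.0], [260.0, 267.0], [183.0, 269.0]] [[420.0, 299.0], [426.0, 151.0], [414.0, 150.0], [408.0, 298.0]]
rack 0.8 1511 [[195.0, 196.0], [253.0, 194.0], [256.0, 278.0], [198.0, 280.0]] [[557.0, 294.0], [565.0, 173.0], [392.0, 161.0], [385.0, 279.0]]
jig 0.55 7920 [[305.0, 225.0], [323.0, 127.0], [412.0, 144.0], [394.0, 241.0]] [[504.0, 63.0], [719.0, 28.0], [686.0, -164.0], [474.0, -124.0]]
pull_knob 0.72 686 [[183.0, 205.0], [259.0, 202.0], [260.0, 222.0], [184.0, 225.0]] [[535.0, 313.0], [545.0, 159.0], [505.0, 156.0], [495.0, 309.0]]
pull_knob 0.62 313 [[346.0, 232.0], [350.0, 204.0], [363.0, 206.0], [359.0, 234.0]] [[487.0, -17.0], [545.0, -24.0], [542.0, -51.0], [484.0, -43.0]]
[[0.001, -0.971, -0.241, 64.899], [1.0, 0.001, 0.0, 0.077], [-0.0, -0.241, 0.971, -162.29], [0.0, 0.0, 0.0, 1.0]] 310.2208294558266 287.7354144113103 207.0811212985859 [[-0.962, 0.274, 0.0], [0.274, 0.962, 0.0], [-0.0, 0.0, -1.0]]
```

```bash
cat >> h.py <<'E'
def psi(st):
    M=R.from_rotvec(st['eef_rot']).as_matrix(); return np.degrees(np.arctan2(M[1,1],M[0,1]))
def plan(target,psit,n=None,st=None):
    "straight path in world to target mm, tool-y heading psit deg; prints rows of equal steps"
    st=st or get_state(); p=st['tool_pos']; a=psi(st); d=np.array(target,float)-p; da=(psit-a+180)%360-180
    n=n or int(max(np.ceil(np.linalg.norm(d)/19),np.ceil(abs(da)/4),1)); out=[]
    for k in range(n):
        t=np.radians(a+da*k/n); y=np.array([np.cos(t),np.sin(t),0]); z=np.array([0,0,-1.]); x=np.cross(y,z); s=d/n/20
        out.append([round(float(v),3) for v in(s@x,s@y,s@z,-da/n/4)])
    print('pos',p.round(1),'psi',round(a,2),'n',n,'d',d.round(1)); print(*out,sep='\n')
E
python3 - <<'E'
from h import *
plan([490,240,240],3,24)
E
```

```text
pos [164.6 577.  222.6] psi 74.08 n 24 d [ 325.4 -337.    17.4]
[-0.845, -0.489, -0.036, 0.74]
[-0.869, -0.445, -0.036, 0.74]
[-0.891, -0.399, -0.036, 0.74]
[-0.91, -0.353, -0.036, 0.74]
[-0.927, -0.305, -0.036, 0.74]
[-0.942, -0.257, -0.036, 0.74]
[-0.954, -0.208, -0.036, 0.74]
[-0.963, -0.159, -0.036, 0.74]
[-0.97, -0.109, -0.036, 0.74]
[-0.974, -0.058, -0.036, 0.74]
[-0.976, -0.008, -0.036, 0.74]
[-0.975, 0.043, -0.036, 0.74]
[-0.972, 0.093, -0.036, 0.74]
[-0.965, 0.143, -0.036, 0.74]
[-0.957, 0.193, -0.036, 0.74]
[-0.946, 0.242, -0.036, 0.74]
[-0.932, 0.29, -0.036, 0.74]
[-0.916, 0.338, -0.036, 0.74]
[-0.897, 0.385, -0.036, 0.74]
[-0.876, 0.431, -0.036, 0.74]
[-0.852, 0.475, -0.036, 0.74]
[-0.827, 0.519, -0.036, 0.74]
[-0.799, 0.561, -0.036, 0.74]
[-0.769, 0.601, -0.036, 0.74]
```

Call:
jog_arm([
  {"tx": -0.85, "ty": -0.49, "tz": -0.04, "roll": 0.74, "jaw": -0.1},
  {"tx": -0.87, "ty": -0.45, "tz": -0.04, "roll": 0.74, "jaw": -0.1},
  {"tx": -0.89, "ty": -0.4, "tz": -0.04, "roll": 0.74, "jaw": -0.1},
  {"tx": -0.91, "ty": -0.35, "tz": -0.04, "roll": 0.74, "jaw": -0.1},
  {"tx": -0.93, "ty": -0.31, "tz": -0.04, "roll": 0.74, "jaw": -0.1},
  {"tx": -0.94, "ty": -0.26, "tz": -0.04, "roll": 0.74, "jaw": -0.1},
  {"tx": -0.95, "ty": -0.21, "tz": -0.04, "roll": 0.74, "jaw": -0.1},
  {"tx": -0.96, "ty": -0.16, "tz": -0.04, "roll": 0.74, "jaw": -0.1},
])

```text
time: 2.3
tool_pos: [274.1, 462.9, 229.3]
eef_rot: [1.071, 2.953, 0.0]
wrist_force: [0.1, 0.2, -0.4]
gripper_width: 0.45
gripper_force: 0.0
```

Call:
jog_arm([
  {"tx": -0.97, "ty": -0.11, "tz": -0.04, "roll": 0.74, "jaw": -0.1},
  {"tx": -0.97, "ty": -0.06, "tz": -0.04, "roll": 0.74, "jaw": -0.1},
  {"tx": -0.98, "ty": -0.01, "tz": -0.04, "roll": 0.74, "jaw": -0.1},
  {"tx": -0.98, "ty": 0.04, "tz": -0.04, "roll": 0.74, "jaw": -0.1},
  {"tx": -0.97, "ty": 0.09, "tz": -0.04, "roll": 0.74, "jaw": -0.1},
  {"tx": -0.97, "ty": 0.14, "tz": -0.04, "roll": 0.74, "jaw": -0.1},
  {"tx": -0.96, "ty": 0.19, "tz": -0.04, "roll": 0.74, "jaw": -0.1},
  {"tx": -0.95, "ty": 0.24, "tz": -0.04, "roll": 0.74, "jaw": -0.1},
])

```text
time: 3.1
tool_pos: [382.2, 349.9, 235.7]
eef_rot: [1.654, 2.67, 0.0]
wrist_force: [-0.4, 0.3, -0.3]
gripper_width: 0.446
gripper_force: 0.0
```

Call:
jog_arm([
  {"tx": -0.93, "ty": 0.29, "tz": -0.04, "roll": 0.74, "jaw": -0.1},
  {"tx": -0.92, "ty": 0.34, "tz": -0.04, "roll": 0.74, "jaw": -0.1},
  {"tx": -0.9, "ty": 0.39, "tz": -0.04, "roll": 0.74, "jaw": -0.1},
  {"tx": -0.88, "ty": 0.43, "tz": -0.04, "roll": 0.74, "jaw": -0.1},
  {"tx": -0.85, "ty": 0.48, "tz": -0.04, "roll": 0.74, "jaw": -0.1},
  {"tx": -0.83, "ty": 0.52, "tz": -0.04, "roll": 0.74, "jaw": -0.1},
  {"tx": -0.8, "ty": 0.56, "tz": -0.04, "roll": 0.74, "jaw": -0.1},
  {"tx": -0.77, "ty": 0.6, "tz": -0.04, "roll": 0.74, "jaw": -0.1},
])

```text
time: 3.9
tool_pos: [490.7, 237.4, 242.1]
eef_rot: [2.167, 2.274, 0.0]
wrist_force: [-0.1, 0.1, -0.4]
gripper_width: 0.453
gripper_force: 0.0
```

```bash
python3 - <<'E'
from h import *
w,st=wrist(); save(w,'w1.png'); print(st['time'],st['tool_pos'],psi(st))
for l in ['test_phone','phone_b','anchor_head']:
    for d in finder.spot_in(w,l)[:3]: print(l,np.round(d['location'],1),round(d['p'],2))
for l in ['test_phone','phone_b']:
    for d in finder.trace(w,l)[:3]:
        m=d['pixels'].astype(np.uint8); ys,xs=np.nonzero(m)
        r=cv2.boxPoints(cv2.minAreaRect(np.c_[xs,ys].astype(np.float32)))
        print(l,round(d['p'],2),m.sum(),r.round().tolist(),[onz(w,q,86,st)[:2].round().tolist() for q in r])
E
```

```text
3.9 [490.69154895 237.39019901 242.09129871] 2.7562390912692147
test_phone [528.  238.6  80.1] 0.91
phone_b [419.6 240.6  76.1] 0.92
phone_b [472.7 231.9  85.2] 0.91
anchor_head [530.4 242.1  80.6] 0.7
test_phone 0.81 1803 [[294.0, 258.0], [297.0, 127.0], [331.0, 128.0], [328.0, 259.0]] [[502.0, 166.0], [498.0, 306.0], [531.0, 307.0], [539.0, 167.0]]
phone_b 0.8 2493 [[207.0, 126.0], [229.0, 124.0], [237.0, 257.0], [216.0, 258.0]] [[408.0, 303.0], [430.0, 305.0], [440.0, 165.0], [415.0, 162.0]]
phone_b 0.79 1415 [[265.0, 132.0], [276.0, 132.0], [278.0, 269.0], [267.0, 269.0]] [[465.0, 300.0], [476.0, 300.0], [485.0, 152.0], [473.0, 152.0]]
```

View pics/w1.png

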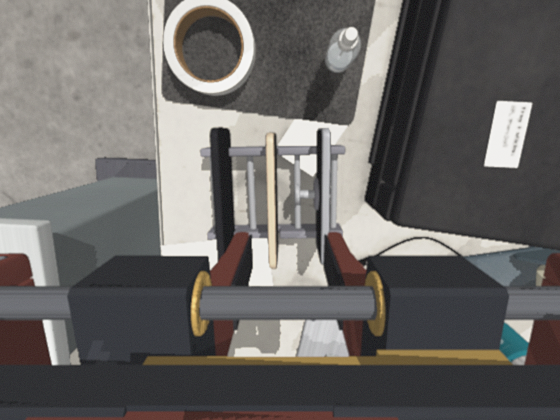

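The wrist picture shows the handsets' top edges at columns 220, 270 and 324, rows 127–268, with the anchor at (308,195) on the right-hand one. The printer's edge is at column 385. I'll overlay the predicted outlines and check the printer's height.

```bash
cat >> h.py <<'E'
def frame(o,yaw,P):
    c,s=np.cos(np.radians(yaw)),np.sin(np.radians(yaw)); P=np.atleast_2d(P).astype(float)
    return np.c_[o[0]+c*P[:,0]-s*P[:,1],o[1]+s*P[:,0]+c*P[:,1],P[:,2]]
def rect(x0,x1,y0,y1,z): return [[x0,y0,z],[x1,y0,z],[x1,y1,z],[x0,y1,z]]
def overlay(p,polys,st,fn,box,k=1):
    u0,v0,u1,v1=box; im=cv2.resize(p['color'][v0:v1,u0:u1,::-1],None,fx=k,fy=k,interpolation=cv2.INTER_CUBIC)
    for q,col in polys:
        uv=(proj(p,q,st)+.5-[u0,v0])*k
        cv2.polylines(im,[np.round(uv).astype(np.int32)],True,col,1,cv2.LINE_AA)
    cv2.imwrite('pics/'+fn,im)
E
python3 - <<'E'
from h import *
w,st=wrist()
o=[474.8,226]; yaw=3.3; L=[]
for dx,c in((-58,(255,255,0)),(0,(0,255,0)),(58,(0,0,255))):
    L.append((frame(o,yaw,rect(dx-4.5,dx+4.5,-76.5,76.5,86)),c))
L.append((frame(o,yaw,rect(-86,86,-57,57,34)),(255,0,255)))
overlay(w,L,st,'o1.png',(190,110,390,290),4 if 0 else 3.3)
a=camera('scene')
for b in[(243,178)]:
    X=onz(a,b,0); print(X)
    for v in (150,153,156):
        c,d=ray(a,(244,v)); t=np.dot(X[:2]-c[:2],d[:2])/np.dot(d[:2],d[:2]); print(c+t*d)
w2=camera('top')
print([onz(w2,(233,181),z).round() for z in(0,60,100)],[onz(w,(385,215),z,st).round() for z in(0,60,100)])
E
```

```text
[617.69147364 257.30845617   0.        ]
[622.65452462 252.59156555  87.58555357]
[622.32908231 252.90637671  78.72755266]
[621.9986211  253.22523896  69.74429492]
[array([598., 220.,   0.]), array([586., 212.,  60.]), array([578., 207., 100.])] [array([624., 201.,   0.]), array([604., 216.,  60.]), array([590., 226., 100.])]
```

View pics/o1.png

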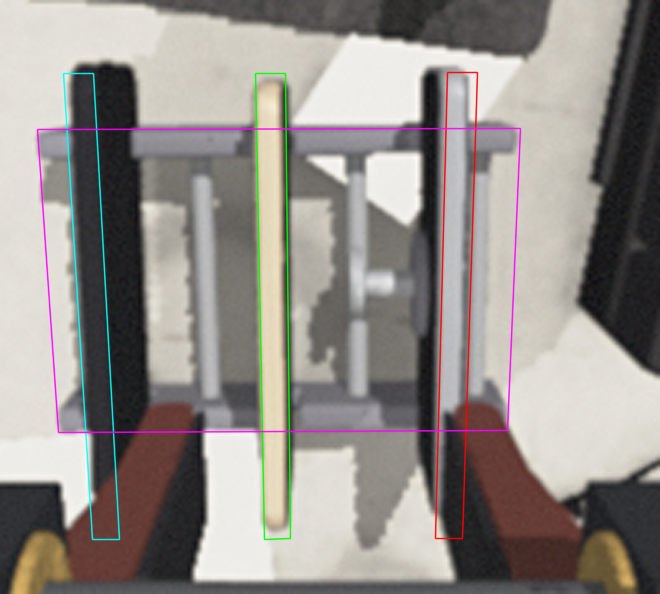

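```bash
python3 - <<'E'
from h import *
w,st=wrist(); b=camera('top'); a=camera('scene')
for z in(76,82,86): print(z,[onz(w,q,z,st)[:2].round(1) for q in((328.2,130.5),(327.3,200.9))])
print('disc',onz(w,(316.5,196.7),42,st),'head',onz(w,(302,195.5),42,st))
# triangulate phone ends from top-edge corners: masks extreme points in top & wrist for phone_b
for p,n in((w,'w'),(b,'t'),(a,'s')):
    for l in('test_phone','phone_b'):
        for d in finder.trace(p,l)[:2]:
            ys,xs=np.nonzero(d['pixels']); print(n,l,round(d['p'],2),(xs.min(),xs.max(),ys.min(),ys.max()),'topleft',(xs[ys.argmin()],ys.min()),'left',ys[xs==xs.min()].mean(),'right',ys[xs==xs.max()].mean())
plan([531,231,150],3.3)
E
```

```text
76 [array([528.2, 306.9]), array([533.7, 232.9])]
82 [array([527.5, 306.8]), array([532.8, 234.2])]
86 [array([527. , 306.8]), array([532.3, 235.1])]
disc [525.25681843 229.84975265  42.        ] head [507.88282708 230.35263608  42.        ]
w test_phone 0.77 (np.int64(295), np.int64(331), np.int64(131), np.int64(264)) topleft (np.int64(319), np.int64(131)) left 195.0 right 148.55172413793105
w phone_b 0.89 (np.int64(266), np.int64(278), np.int64(134), np.int64(269)) topleft (np.int64(271), np.int64(134)) left 160.0 right 233.3
w phone_b 0.62 (np.int64(211), np.int64(234), np.int64(129), np.int64(258)) topleft (np.int64(218), np.int64(129)) left 142.0 right 205.5
t test_phone 0.79 (np.int64(207), np.int64(260), np.int64(203), np.int64(224)) topleft (np.int64(219), np.int64(203)) left 205.5 right 208.0
t test_phone 0.21 (np.int64(308), np.int64(410), np.int64(129), np.int64(234)) topleft (np.int64(325), np.int64(129)) left 211.0 right 148.0
t phone_b 0.85 (np.int64(219), np.int64(262), np.int64(232), np.int64(240)) topleft (np.int64(248), np.int64(232)) left 235.0 right 236.0
s test_phone 0.71 (np.int64(195), np.int64(250), np.int64(164), np.int64(216)) topleft (np.int64(197), np.int64(164)) left 170.0 right 206.5
s phone_b 0.96 (np.int64(177), np.int64(234), np.int64(181), np.int64(234)) topleft (np.int64(179), np.int64(181)) left 183.5 right 230.0
s phone_b 0.83 (np.int64(155), np.int64(213), np.int64(195), np.int64(251)) topleft (np.int64(157), np.int64(195)) left 198.0 right 245.5
pos [490.1 239.3 241.8] psi 3.05 n 6 d [ 40.9  -8.3 -91.8]
[-0.087, 0.336, 0.765, -0.01]
[-0.087, 0.336, 0.765, -0.01]
[-0.088, 0.336, 0.765, -0.01]
[-0.088, 0.336, 0.765, -0.01]
[-0.088, 0.336, 0.765, -0.01]
[-0.088, 0.336, 0.765, -0.01]
```

Call:
jog_arm([
  {"tx": -0.09, "ty": 0.34, "tz": 0.77, "roll": -0.05, "jaw": -0.1},
  {"tx": -0.09, "ty": 0.34, "tz": 0.77, "jaw": -0.1},
  {"tx": -0.09, "ty": 0.34, "tz": 0.77, "jaw": -0.1},
  {"tx": -0.09, "ty": 0.34, "tz": 0.77, "jaw": -0.1},
  {"tx": -0.09, "ty": 0.34, "tz": 0.77, "jaw": -0.1},
  {"tx": -0.09, "ty": 0.34, "tz": 0.77, "jaw": -0.1},
  {"jaw": -0.1},
])

```text
invalid input
```

```bash
python3 - <<'E'
from h import *
for i in range(4):
    s=get_state(); print(s['time'],s['tool_pos'].round(2),round(psi(s),2))
w,st=wrist()
o=[531.5,231]; L=[]
for z,c in((86,(0,0,255)),(78,(0,255,0))): L.append((frame(o,3.3,rect(-4.5,4.5,-76.5,76.5,z)),c))
overlay(w,L,st,'o2.png',(220,80,400,260),3.3)
for l in('test_phone','anchor_head'): print([(d['location'].round(1) if hasattr(d['location'],'round') else d['location'],d['p']) for d in finder.spot_in(w,l)[:2]])
E
```

```text
4.8 [490.14 239.3  241.83] 3.05
4.8 [490.14 239.3  241.83] 3.05
4.8 [490.14 239.3  241.83] 3.05
4.8 [490.14 239.3  241.83] 3.05
[]
[([529.4, 240.8, 79.0], 0.88), ([418.4, 243.3, 74.9], 0.46)]
```

View pics/o2.png

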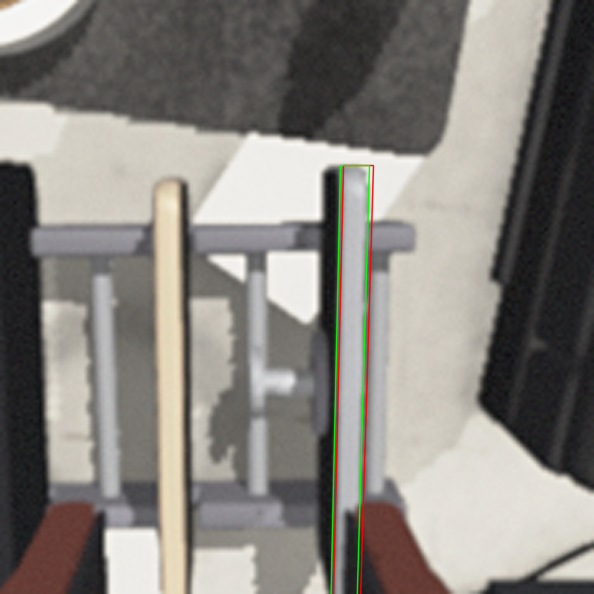

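The overlay fits the anchored handset to about 1 mm (top edge at crop columns 343–368). The call was refused, so I'll resend it with every key filled in.

Call:
jog_arm([
  {"tx": -0.09, "ty": 0.34, "tz": 0.77, "roll": -0.05, "jaw": -0.1},
  {"tx": -0.09, "ty": 0.34, "tz": 0.77, "roll": 0, "jaw": -0.1},
  {"tx": -0.09, "ty": 0.34, "tz": 0.77, "roll": 0, "jaw": -0.1},
  {"tx": -0.09, "ty": 0.34, "tz": 0.77, "roll": 0, "jaw": -0.1},
  {"tx": -0.09, "ty": 0.34, "tz": 0.77, "roll": 0, "jaw": -0.1},
  {"tx": -0.09, "ty": 0.34, "tz": 0.77, "roll": 0, "jaw": -0.1},
  {"tx": 0, "ty": 0, "tz": 0, "roll": 0, "jaw": -0.1},
])

```text
time: 5.65
tool_pos: [531.0, 229.9, 145.6]
eef_rot: [-2.157, -2.281, 0.008]
wrist_force: [-0.2, 0.1, -1.1]
gripper_width: 0.448
gripper_force: 0.0
```

```bash
python3 - <<'E'
from h import *
w,st=wrist(); print(st['time'],st['tool_pos'].round(2),round(psi(st),2))
o=[531.5,231]; L=[]
for z,c in((86,(0,0,255)),(78,(0,255,0))): L.append((frame(o,3.3,rect(-4.5,4.5,-76.5,76.5,z)),c))
L.append((frame(o,3.3,rect(-144,28,-57,57,34)),(255,0,255)))
overlay(w,L,st,'o3.png',(140,40,420,290),2.4)
E
```

```text
5.65 [531.04 229.92 145.58] 3.2
```

View pics/o3.png

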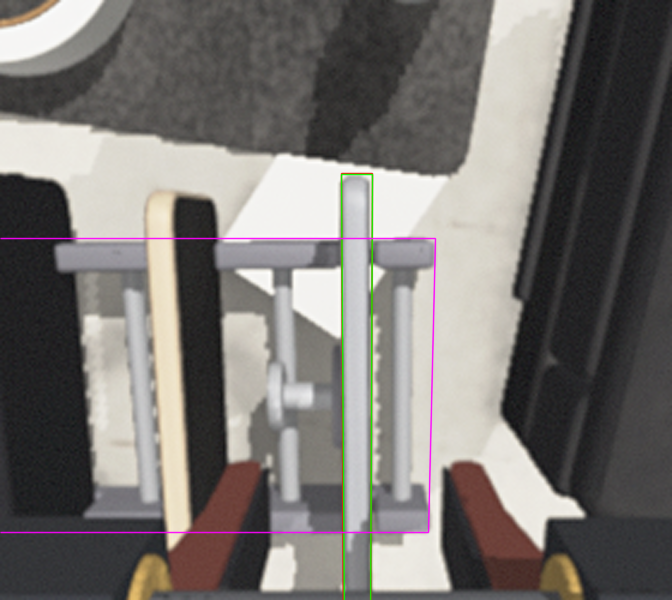

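The handset sits centred between the fingers, with its end at crop (356,175) matching the prediction. I'll go down and grip.

Call:
jog_arm([
  {"tx": 0.05, "ty": 0, "tz": 0.8, "roll": 0, "jaw": -0.1},
  {"tx": 0, "ty": 0, "tz": 0.8, "roll": 0, "jaw": -0.1},
  {"tx": 0, "ty": 0, "tz": 0.8, "roll": 0, "jaw": -0.1},
  {"tx": 0, "ty": 0, "tz": 0.8, "roll": 0, "jaw": -0.1},
  {"tx": 0, "ty": 0, "tz": 0.7, "roll": 0, "jaw": -0.1},
  {"tx": 0, "ty": 0, "tz": 0, "roll": 0, "jaw": -0.1},
  {"tx": 0, "ty": 0, "tz": 0, "roll": 0, "jaw": -0.1},
])

```text
time: 6.4
tool_pos: [531.3, 231.7, 71.1]
eef_rot: [-2.157, -2.283, 0.001]
wrist_force: [0.2, -0.4, 0.3]
gripper_width: 0.447
gripper_force: 0.0
```

Call:
jog_arm([
  {"tx": 0, "ty": 0, "tz": 0.25, "roll": 0, "jaw": -0.1},
  {"tx": 0, "ty": 0, "tz": 0, "roll": 0, "jaw": -0.9},
  {"tx": 0, "ty": 0, "tz": 0, "roll": 0, "jaw": -0.9},
  {"tx": 0, "ty": 0, "tz": 0, "roll": 0, "jaw": -1},
  {"tx": 0, "ty": 0, "tz": 0, "roll": 0, "jaw": -1},
  {"tx": 0, "ty": 0, "tz": 0, "roll": 0, "jaw": -1},
  {"tx": 0, "ty": 0, "tz": 0, "roll": 0, "jaw": -1},
], force=30)

```text
time: 7.1
tool_pos: [531.6, 231.8, 66.7]
eef_rot: [2.158, 2.283, 0.001]
wrist_force: [0.4, 0.5, 0.7]
gripper_width: 0.092
gripper_force: 30.0
```

Call:
jog_arm([
  {"tx": 0, "ty": 0, "tz": -0.5, "roll": 0, "jaw": -1},
  {"tx": 0, "ty": 0, "tz": -0.8, "roll": 0, "jaw": -1},
  {"tx": 0, "ty": 0, "tz": -0.9, "roll": 0, "jaw": -1},
  {"tx": 0, "ty": 0, "tz": -0.9, "roll": 0, "jaw": -1},
  {"tx": 0, "ty": 0, "tz": -0.9, "roll": 0, "jaw": -1},
  {"tx": 0, "ty": 0, "tz": -0.9, "roll": 0, "jaw": -1},
  {"tx": 0, "ty": 0, "tz": -0.9, "roll": 0, "jaw": -1},
  {"tx": 0, "ty": 0, "tz": -0.5, "roll": 0, "jaw": -1},
])

```text
time: 7.9
tool_pos: [531.9, 232.0, 195.7]
eef_rot: [2.157, 2.282, 0.005]
wrist_force: [-0.8, 0.3, -1.6]
gripper_width: 0.092
gripper_force: 30.0
```

```bash
python3 - <<'E'
from h import *
s=get_state(); print(s['wrist_force'],s['ft_torque'],s['gripper_width'])
plan([550,-105,230],-9.3,18)
E
```

```text
[-0.77631638  0.2833495  -1.60104557] [-0.03271775  0.00180277  0.02539545] 0.09236154708871687
pos [531.9 232.  195.7] psi 3.24 n 18 d [  18.1 -337.    34.3]
[-0.937, -0.003, -0.095, 0.174]
[-0.937, 0.009, -0.095, 0.174]
[-0.937, 0.02, -0.095, 0.174]
[-0.937, 0.032, -0.095, 0.174]
[-0.936, 0.043, -0.095, 0.174]
[-0.936, 0.054, -0.095, 0.174]
[-0.935, 0.066, -0.095, 0.174]
[-0.934, 0.077, -0.095, 0.174]
[-0.933, 0.088, -0.095, 0.174]
[-0.932, 0.1, -0.095, 0.174]
[-0.931, 0.111, -0.095, 0.174]
[-0.929, 0.122, -0.095, 0.174]
[-0.928, 0.134, -0.095, 0.174]
[-0.926, 0.145, -0.095, 0.174]
[-0.924, 0.156, -0.095, 0.174]
[-0.922, 0.167, -0.095, 0.174]
[-0.92, 0.179, -0.095, 0.174]
[-0.918, 0.19, -0.095, 0.174]
```

Call:
jog_arm([
  {"tx": -0.94, "ty": 0, "tz": -0.1, "roll": 0.17, "jaw": -1},
  {"tx": -0.94, "ty": 0.01, "tz": -0.1, "roll": 0.17, "jaw": -1},
  {"tx": -0.94, "ty": 0.02, "tz": -0.1, "roll": 0.17, "jaw": -1},
  {"tx": -0.94, "ty": 0.03, "tz": -0.1, "roll": 0.17, "jaw": -1},
  {"tx": -0.94, "ty": 0.04, "tz": -0.1, "roll": 0.17, "jaw": -1},
  {"tx": -0.94, "ty": 0.05, "tz": -0.1, "roll": 0.17, "jaw": -1},
  {"tx": -0.94, "ty": 0.07, "tz": -0.1, "roll": 0.17, "jaw": -1},
  {"tx": -0.93, "ty": 0.08, "tz": -0.1, "roll": 0.17, "jaw": -1},
])

```text
time: 8.7
tool_pos: [539.5, 80.8, 209.0]
eef_rot: [-2.264, -2.178, 0.0]
wrist_force: [0.2, -0.2, -2.1]
gripper_width: 0.091
gripper_force: 30.0
```

Call:
jog_arm([
  {"tx": -0.93, "ty": 0.09, "tz": -0.1, "roll": 0.17, "jaw": -1},
  {"tx": -0.93, "ty": 0.1, "tz": -0.1, "roll": 0.17, "jaw": -1},
  {"tx": -0.93, "ty": 0.11, "tz": -0.1, "roll": 0.17, "jaw": -1},
  {"tx": -0.93, "ty": 0.12, "tz": -0.1, "roll": 0.17, "jaw": -1},
  {"tx": -0.93, "ty": 0.13, "tz": -0.1, "roll": 0.17, "jaw": -1},
  {"tx": -0.93, "ty": 0.14, "tz": -0.1, "roll": 0.17, "jaw": -1},
  {"tx": -0.92, "ty": 0.16, "tz": -0.1, "roll": 0.17, "jaw": -1},
  {"tx": -0.92, "ty": 0.17, "tz": -0.1, "roll": 0.17, "jaw": -1},
])

```text
time: 9.5
tool_pos: [548.0, -68.8, 225.0]
eef_rot: [-2.365, -2.068, -0.0]
wrist_force: [-0.8, 0.8, -1.6]
gripper_width: 0.093
gripper_force: 30.0
```

Call:
jog_arm([
  {"tx": -0.92, "ty": 0.18, "tz": -0.1, "roll": 0.17, "jaw": -1},
  {"tx": -0.92, "ty": 0.19, "tz": -0.1, "roll": 0.17, "jaw": -1},
  {"tx": 0, "ty": 0, "tz": 0, "roll": 0, "jaw": -1},
  {"tx": 0, "ty": 0, "tz": 0, "roll": 0, "jaw": -1},
])

```text
time: 9.9
tool_pos: [550.3, -105.4, 228.6]
eef_rot: [-2.389, -2.039, -0.0]
wrist_force: [0.4, 0.6, -2.0]
gripper_width: 0.091
gripper_force: 30.0
```

```bash
python3 - <<'E'
from h import *
w,st=wrist(); save(w,'w4.png'); print(st['time'],st['tool_pos'].round(1),psi(st))
np.save('w4.npy',dict(p={k:v for k,v in w.items()},st=st),allow_pickle=True)
for l in['jig','cradle_floor','gauge','barrel_mouth','pull_knob','test_phone']:
    print(l,[(np.round(d['location'],1).tolist(),round(d['p'],2)) for d in finder.spot_in(w,l)[:2]])
cv2.imwrite('pics/w4b.png',cv2.resize(w['color'][:,:,::-1],None,fx=1.42,fy=1.42,interpolation=cv2.INTER_CUBIC))
E
```

```text
9.9 [ 550.3 -105.4  228.6] -9.022207474612712
jig [([582.6, -47.5, 57.0], 0.66), ([605.8, -36.8, 4.7], 0.6)]
cradle_floor [([607.6, -37.0, 9.8], 0.93)]
gauge [([580.0, -45.4, 50.6], 0.78), ([512.1, -37.5, 51.3], 0.15)]
barrel_mouth [([579.1, -43.5, 53.3], 0.57)]
pull_knob [([508.2, -42.1, 52.8], 0.81), ([582.6, -44.5, 50.9], 0.25)]
test_phone [([552.2, -89.1, 247.3], 0.63)]
```

View pics/w4b.png

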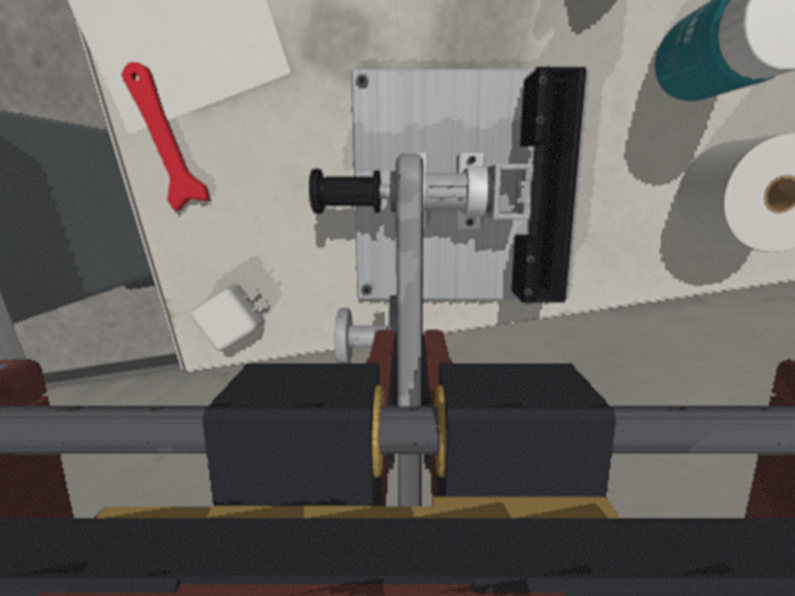

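```bash
cat >> h.py <<'E'
def jigpolys(o,yaw,kx=-154,gx=0):
    f=lambda q:frame(o,yaw,q); L=[]
    L.append((f(rect(-6.25,6.25,-78.5,78.5,46)),(0,0,255)))     # slot
    L.append((f([[-6.25,-35.5,56],[-6.25,35.5,56]]),(0,255,255)))    # front wall opening
    L.append((f([[-111,-19,61],[-51,-19,61],[-51,19,61],[-111,19,61]]),(0,255,0))) # guide blocks
    L.append((f([[kx-20,-11,42],[kx+20,-11,42],[kx+20,11,42],[kx-20,11,42]]),(255,0,255)))
    L.append((f([[kx,0,42],[0,0,42]]),(255,255,0)))
    L.append((f(rect(-135,55,-95,95,10)),(255,128,0)))
    return L
E
python3 - <<'E'
from h import *
D=np.load('w4.npy',allow_pickle=True).item(); w,st=D['p'],D['st']
k=1.42
P=lambda u,v,z: onz(w,(u/k,v/k),z,st)
kn=P(348,190,42); cp=P(512,191.5,50); print('knob',kn,'coupling',cp, 'yaw',np.degrees(np.arctan2(cp[1]-kn[1],cp[0]-kn[0])))
c=[P(355,69,10),P(359,300,10)]; print('plate edge',c, np.degrees(np.arctan2(c[0][0]-c[1][0],c[0][1]-c[1][1]))*-1, np.linalg.norm(c[0]-c[1]))
yaw=-9.3; u=np.array([np.cos(np.radians(yaw)),np.sin(np.radians(yaw))])
o=kn[:2]+154*u; print('origin',o)
overlay(w,jigpolys(o,yaw),st,'o5.png',(205,35,435,220),3.4)
E
```

```text
knob [514.28944969 -37.33327437  42.        ] coupling [637.28116109 -57.74562222  50.        ] yaw -9.423214687086144
plate edge [array([533.00999303,  53.66332084,  10.        ]), array([ 501.69498708, -132.565091  ,   10.        ])] -9.54520300408154 188.8429267278245
origin [666.26523001 -62.22026282]
```

View pics/o5.png

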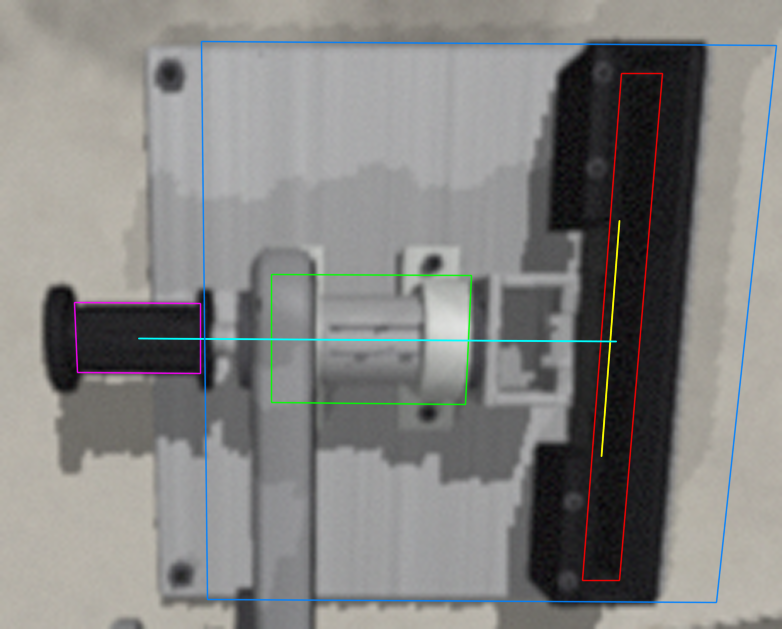

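The picture shows the jig with the knob at crop (138,338) and the cradle at columns 550–700. The cyan axis fits, but the black cradle slot needs a closer look, so I'll move over it from the +x side.

```bash
python3 - <<'E'
from h import *
D=np.load('w4.npy',allow_pickle=True).item(); w,st=D['p'],D['st']
o=np.array([666.3,-62.2]); yaw=-9.4
def loc(u,v,z):
    X=onz(w,(u/3.4+205-.15,v/3.4+35-.15),z,st); c,s=np.cos(np.radians(yaw)),np.sin(np.radians(yaw)); d=X[:2]-o; return np.array([c*d[0]+s*d[1],-s*d[0]+c*d[1]]).round(1)
for n,a,b,z in[('plate',(150,48),(160,602),10),('pscrew',(169,74),(180,575),11),('bolts',(432,262),(428,413),15),('cscr out',(602,72),(567,580),56),('cscr in',(597,168),(573,501),56),('gap base',(550,230),(535,443),10),('cradle ends rear',(706,42),(658,603),48),('coupling',(497,273),(490,404),55)]:
    print(n,loc(*a,z),loc(*b,z))
plan([690,-132,200],-9.5,8)
E
```

```text
plate [-151.6   92.1] [-152.1  -97.2]
pscrew [-145.4   84.1] [-144.3  -86.5]
bolts [-56.3  24.9] [-55.5 -26.1]
cscr out [-14.4  76.1] [-13.6 -76.5]
cscr in [-13.8  49.8] [-13.5 -50.4]
gap base [-15.5  36. ] [-15.9 -36.9]
cradle ends rear [18.  86.2] [ 19.9 -86.1]
coupling [-41.7  19.6] [-41.6 -20. ]
pos [ 550.4 -104.9  228.4] psi -8.94 n 8 d [139.6 -27.1 -28.4]
[-0.032, 0.888, 0.178, 0.017]
[-0.031, 0.888, 0.178, 0.017]
[-0.03, 0.888, 0.178, 0.017]
[-0.029, 0.888, 0.178, 0.017]
[-0.028, 0.888, 0.178, 0.017]
[-0.026, 0.888, 0.178, 0.017]
[-0.025, 0.888, 0.178, 0.017]
[-0.024, 0.888, 0.178, 0.017]
```

Call:
jog_arm([
  {"tx": -0.03, "ty": 0.89, "tz": 0.18, "roll": 0.02, "jaw": -1},
  {"tx": -0.03, "ty": 0.89, "tz": 0.18, "roll": 0.02, "jaw": -1},
  {"tx": -0.03, "ty": 0.89, "tz": 0.18, "roll": 0.02, "jaw": -1},
  {"tx": -0.03, "ty": 0.89, "tz": 0.18, "roll": 0.02, "jaw": -1},
  {"tx": -0.03, "ty": 0.89, "tz": 0.18, "roll": 0.02, "jaw": -1},
  {"tx": -0.03, "ty": 0.89, "tz": 0.18, "roll": 0.02, "jaw": -1},
  {"tx": -0.03, "ty": 0.89, "tz": 0.18, "roll": 0.02, "jaw": -1},
  {"tx": 0, "ty": 0, "tz": 0, "roll": 0, "jaw": -1},
])

```text
time: 11.05
tool_pos: [673.6, -129.5, 200.9]
eef_rot: [-2.397, -2.028, 0.002]
wrist_force: [-0.6, 0.1, -2.6]
gripper_width: 0.096
gripper_force: 30.0
```

```bash
python3 - <<'E'
from h import *
w,st=wrist(); print(st['time'],st['tool_pos'].round(1),psi(st))
np.save('w5.npy',dict(p={k:v for k,v in w.items()},st=st),allow_pickle=True)
o=[666.2,-62.8]; yaw=-9.4
uv=proj(w,frame(o,yaw,rect(-45,25,-95,95,30)),st); print(uv)
g=dict(w); g['color']=(255*(w['color']/255.)**0.45).astype(np.uint8)
L=[(frame(o,yaw,rect(-6.25,6.25,-78.5,78.5,46)),(0,0,255)),(frame(o,yaw,rect(-6.25,6.25,-78.5,78.5,12)),(0,255,0))]
lo=np.floor(uv.min(0)).astype(int)-3; hi=np.ceil(uv.max(0)).astype(int)+3; lo=np.maximum(lo,0); hi=np.minimum(hi,[560,420]); print(lo,hi)
k=min(780/(hi-lo)[0]/2,590/(hi-lo)[1]); print(k)
overlay(g,L,st,'a.png',(*lo,*hi),k); overlay(g,[],st,'b.png',(*lo,*hi),k)
cv2.imwrite('pics/o6.png',np.hstack([cv2.imread('pics/a.png'),cv2.imread('pics/b.png')]))
E
```

```text
11.05 [ 673.6 -129.5  200.9] -9.535670877347993
[[231.1386792  218.56380171]
 [293.78645018 218.53328394]
 [294.46690377  30.05374145]
 [222.30965183  30.20704543]]
[219  27] [298 222]
3.0256410256410255
```

View pics/o6.png

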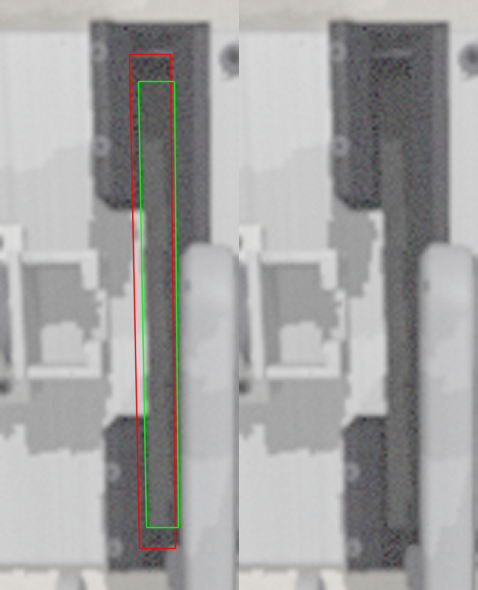

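The brightened crop shows the slot floor as a lighter strip, left edge at columns 143–148, which puts the slot about 1.4 mm further +x than I had modelled. Its end at row 525 matches. Next I'll measure how the phone sits in the hand.

```bash
python3 - <<'E'
from h import *
D=np.load('w4.npy',allow_pickle=True).item(); w=D['p']; T=np.array(w['tool_from_camera'])
def tl(u,v,z):
    d=T[:3,:3]@np.array([(u-w['cx'])/w['fx'],(v-w['cy'])/w['fy'],1]); return T[:3,3]+d*(z-T[2,3])/d[2]
for z in(-20,-16): print('end',tl(288.2,(153+155)/2/1.42,z))
print('head',tl(241.3,335/1.42,24.7),'stem',tl(258,336/1.42,24.7))
# silhouettes in w5: end tip of phone
w5=np.load('w5.npy',allow_pickle=True).item(); w=w5['p']
print('end5',tl(219+209/3.03,27+243/3.03,-20))
o=np.array([667.6,-63.0]); yaw=-9.5; u=np.array([np.cos(np.radians(yaw)),np.sin(np.radians(yaw))])
print('knob dist',np.array([514.3,-37.3])-o, (np.array([514.3,-37.3])-o)@u)
plan([*o,150],yaw,6)
E
```

```text
end [ 74.59805654   0.66427746 -20.        ]
end [ 74.85754934   0.67028888 -16.        ]
head [  0.08654311 -28.96370675  24.7       ] stem [ -0.37415834 -18.35884428  24.7       ]
end5 [ 75.12147761   0.56585155 -20.        ]
knob dist [-153.3   25.7] -155.43930618627707
pos [ 672.8 -129.4  201.7] psi -9.53 n 6 d [ -5.2  66.4 -51.7]
[0.538, -0.134, 0.431, -0.001]
[0.538, -0.134, 0.431, -0.001]
[0.538, -0.134, 0.431, -0.001]
[0.538, -0.134, 0.431, -0.001]
[0.538, -0.134, 0.431, -0.001]
[0.538, -0.134, 0.431, -0.001]
```

Call:
jog_arm([
  {"tx": 0.54, "ty": -0.14, "tz": 0.45, "roll": 0, "jaw": -1},
  {"tx": 0.54, "ty": -0.14, "tz": 0.45, "roll": 0, "jaw": -1},
  {"tx": 0.54, "ty": -0.14, "tz": 0.45, "roll": 0, "jaw": -1},
  {"tx": 0.54, "ty": -0.14, "tz": 0.45, "roll": 0, "jaw": -1},
  {"tx": 0.54, "ty": -0.14, "tz": 0.45, "roll": 0, "jaw": -1},
  {"tx": 0.54, "ty": -0.14, "tz": 0.45, "roll": 0, "jaw": -1},
  {"tx": 0, "ty": 0, "tz": 0.8, "roll": 0, "jaw": -1},
  {"tx": 0, "ty": 0, "tz": 0.8, "roll": 0, "jaw": -1},
])

```text
time: 11.9
tool_pos: [667.0, -62.7, 116.1]
eef_rot: [2.398, 2.029, 0.0]
wrist_force: [0.8, -0.8, -1.9]
gripper_width: 0.092
gripper_force: 30.0
```

Call:
jog_arm([
  {"tx": 0, "ty": 0, "tz": 0, "roll": 0, "jaw": -1},
  {"tx": 0, "ty": 0, "tz": 0, "roll": 0, "jaw": -1},
  {"tx": 0, "ty": 0, "tz": 0, "roll": 0, "jaw": -1},
])

```text
time: 12.2
tool_pos: [667.3, -63.5, 118.0]
eef_rot: [2.399, 2.027, 0.001]
wrist_force: [-0.4, -0.8, -1.9]
gripper_width: 0.094
gripper_force: 30.0
```

```bash
python3 - <<'E'
from h import *
o=np.array([667.4,-62.45]); yaw=-9.5
plan([*o,113],yaw,1)
w,st=wrist(); np.save('w6.npy',dict(p={k:v for k,v in w.items()},st=st),allow_pickle=True)
s=get_state();print(s['tool_pos'],s['wrist_force'])
# stem vs coupling check: project
O=[667.6,-63.0]
uv=proj(w,frame(O,yaw,[[-29,0,42],[-6.25,78.5,46],[6.25,78.5,46],[-90,0,61],[-154,0,42]]),st); print(uv.round())
E
```

```text
pos [667.3 -63.5 118. ] psi -9.59 n 1 d [ 0.1  1.1 -5. ]
[0.054, -0.004, 0.249, -0.024]
[667.42765426 -63.47251896 118.25226856] [-0.02649354  0.20018102 -2.2358184 ]
[[251. 214.]
 [278. 111.]
 [296. 111.]
 [165. 221.]
 [ 94. 214.]]
```

Call:
jog_arm([
  {"tx": 0.05, "ty": 0, "tz": 0.3, "roll": 0, "jaw": -1},
  {"tx": 0, "ty": 0, "tz": 0.3, "roll": 0, "jaw": -1},
  {"tx": 0, "ty": 0, "tz": 0.2, "roll": 0, "jaw": -1},
  {"tx": 0, "ty": 0, "tz": 0, "roll": 0, "jaw": -1},
])

```text
time: 12.65
tool_pos: [666.5, -61.9, 99.8]
eef_rot: [-2.398, -2.028, 0.002]
wrist_force: [-0.2, -0.8, -2.1]
gripper_width: 0.094
gripper_force: 30.0
```

Call:
jog_arm([
  {"tx": 0, "ty": 0, "tz": 0.2, "roll": 0, "jaw": -1},
  {"tx": 0, "ty": 0, "tz": 0.2, "roll": 0, "jaw": -1},
  {"tx": 0, "ty": 0, "tz": 0.2, "roll": 0, "jaw": -1},
  {"tx": 0, "ty": 0, "tz": 0, "roll": 0, "jaw": -1},
])

```text
time: 13.05
tool_pos: [666.7, -61.9, 88.2]
eef_rot: [-2.398, -2.028, 0.002]
wrist_force: [0.1, -0.7, -3.6]
gripper_width: 0.095
gripper_force: 30.0
```

Call:
jog_arm([
  {"tx": 0, "ty": 0, "tz": 0.25, "roll": 0, "jaw": -1},
  {"tx": 0, "ty": 0, "tz": 0.25, "roll": 0, "jaw": -1},
  {"tx": 0, "ty": 0, "tz": 0.2, "roll": 0, "jaw": -1},
  {"tx": 0, "ty": 0, "tz": 0, "roll": 0, "jaw": -1},
])

```text
time: 13.45
tool_pos: [666.6, -61.9, 74.0]
eef_rot: [-2.398, -2.028, 0.002]
wrist_force: [0.1, 0.5, -2.2]
gripper_width: 0.096
gripper_force: 30.0
```

Everything has gone in freely, with about 7 mm left to the floor.

Call:
jog_arm([
  {"tx": 0, "ty": 0, "tz": 0.15, "roll": 0, "jaw": -1},
  {"tx": 0, "ty": 0, "tz": 0.1, "roll": 0, "jaw": -1},
  {"tx": 0, "ty": 0, "tz": 0.05, "roll": 0, "jaw": -1},
  {"tx": 0, "ty": 0, "tz": 0, "roll": 0, "jaw": -1},
])

```text
time: 13.85
tool_pos: [667.0, -62.0, 69.1]
eef_rot: [-2.399, -2.029, 0.0]
wrist_force: [0.4, 0.2, -2.4]
gripper_width: 0.097
gripper_force: 30.0
```

Call:
jog_arm([
  {"tx": 0, "ty": 0, "tz": 0.07, "roll": 0, "jaw": -1},
  {"tx": 0, "ty": 0, "tz": 0.07, "roll": 0, "jaw": -1},
  {"tx": 0, "ty": 0, "tz": 0.05, "roll": 0, "jaw": -1},
  {"tx": 0, "ty": 0, "tz": 0, "roll": 0, "jaw": -1},
])

```text
time: 14.25
tool_pos: [667.3, -62.0, 66.7]
eef_rot: [2.398, 2.028, 0.001]
wrist_force: [-2.3, 0.7, 4.4]
gripper_width: 0.097
gripper_force: 30.0
```

Contact came at TCP z 66.7, the same height as in the rack slot, whose floor is also at 12 mm, so the phone is home. I'll release and go up.

Call:
jog_arm([
  {"tx": 0, "ty": 0, "tz": 0, "roll": 0, "jaw": -0.3},
  {"tx": 0, "ty": 0, "tz": 0, "roll": 0, "jaw": -0.3},
  {"tx": 0, "ty": 0, "tz": 0, "roll": 0, "jaw": -0.3},
  {"tx": 0, "ty": 0, "tz": -0.5, "roll": 0, "jaw": -0.3},
  {"tx": 0, "ty": 0, "tz": -0.9, "roll": 0, "jaw": -0.3},
  {"tx": 0, "ty": 0, "tz": -0.9, "roll": 0, "jaw": -0.3},
  {"tx": 0, "ty": 0, "tz": -0.9, "roll": 0, "jaw": -0.3},
  {"tx": 0, "ty": 0, "tz": -0.9, "roll": 0, "jaw": -0.3},
])

```text
time: 15.05
tool_pos: [667.2, -62.0, 148.9]
eef_rot: [2.398, 2.028, 0.001]
wrist_force: [-0.9, -0.0, 0.4]
gripper_width: 0.353
gripper_force: 0.0
```

```bash
python3 - <<'E'
from h import *
# knob approach: tool y along jig -y/+y ; two options
for t in (80.5,-99.5):
    print('J6 change',t)
s=get_state(); print(s['joint_pos'].round(2),s['tool_pos'],s['gripper_width'],s['wrist_force'])
plan([500,-36,150],80.5,24)
E
```

```text
J6 change 80.5
J6 change -99.5
[-0.14  0.28  1.15  0.    1.71  0.02] [667.19366286 -61.96603621 148.9499732 ] 0.3525912336158123 [-0.93206186 -0.0029943   0.43124198]
pos [667.2 -62.  148.9] psi -9.55 n 24 d [-167.2   26.     1.1]
[-0.004, -0.352, -0.002, -0.938]
[0.019, -0.352, -0.002, -0.938]
[0.042, -0.35, -0.002, -0.938]
[0.064, -0.347, -0.002, -0.938]
[0.087, -0.342, -0.002, -0.938]
[0.109, -0.335, -0.002, -0.938]
[0.131, -0.327, -0.002, -0.938]
[0.152, -0.318, -0.002, -0.938]
[0.172, -0.307, -0.002, -0.938]
[0.192, -0.295, -0.002, -0.938]
[0.211, -0.282, -0.002, -0.938]
[0.229, -0.268, -0.002, -0.938]
[0.246, -0.252, -0.002, -0.938]
[0.262, -0.236, -0.002, -0.938]
[0.277, -0.218, -0.002, -0.938]
[0.291, -0.199, -0.002, -0.938]
[0.303, -0.18, -0.002, -0.938]
[0.314, -0.16, -0.002, -0.938]
[0.324, -0.139, -0.002, -0.938]
[0.332, -0.117, -0.002, -0.938]
[0.339, -0.095, -0.002, -0.938]
[0.345, -0.073, -0.002, -0.938]
[0.349, -0.05, -0.002, -0.938]
[0.351, -0.027, -0.002, -0.938]
```

```bash
python3 - <<'E'
from h import *
plan([514,-37.3,130],-99.5,24)
E
```

```text
pos [667.2 -62.  148.9] psi -9.55 n 24 d [-153.2   24.7  -18.9]
[-0.002, -0.323, 0.039, 0.937]
[-0.023, -0.322, 0.039, 0.937]
[-0.044, -0.32, 0.039, 0.937]
[-0.065, -0.317, 0.039, 0.937]
[-0.086, -0.312, 0.039, 0.937]
[-0.106, -0.305, 0.039, 0.937]
[-0.126, -0.298, 0.039, 0.937]
[-0.145, -0.289, 0.039, 0.937]
[-0.164, -0.279, 0.039, 0.937]
[-0.181, -0.268, 0.039, 0.937]
[-0.199, -0.255, 0.039, 0.937]
[-0.215, -0.242, 0.039, 0.937]
[-0.23, -0.227, 0.039, 0.937]
[-0.244, -0.212, 0.039, 0.937]
[-0.258, -0.195, 0.039, 0.937]
[-0.27, -0.178, 0.039, 0.937]
[-0.281, -0.16, 0.039, 0.937]
[-0.291, -0.141, 0.039, 0.937]
[-0.299, -0.122, 0.039, 0.937]
[-0.307, -0.102, 0.039, 0.937]
[-0.313, -0.082, 0.039, 0.937]
[-0.317, -0.061, 0.039, 0.937]
[-0.321, -0.04, 0.039, 0.937]
[-0.323, -0.019, 0.039, 0.937]
```

Call:
jog_arm([
  {"tx": 0, "ty": -0.32, "tz": 0, "roll": 0.94, "jaw": 0.1},
  {"tx": -0.02, "ty": -0.32, "tz": 0, "roll": 0.94, "jaw": 0.1},
  {"tx": -0.04, "ty": -0.32, "tz": 0, "roll": 0.94, "jaw": 0.1},
  {"tx": -0.07, "ty": -0.32, "tz": 0, "roll": 0.94, "jaw": 0.1},
  {"tx": -0.09, "ty": -0.31, "tz": 0, "roll": 0.94, "jaw": 0.1},
  {"tx": -0.11, "ty": -0.31, "tz": 0, "roll": 0.94, "jaw": 0.1},
  {"tx": -0.13, "ty": -0.3, "tz": 0, "roll": 0.94, "jaw": 0.1},
  {"tx": -0.15, "ty": -0.29, "tz": 0, "roll": 0.94, "jaw": 0.1},
])

```text
time: 15.85
tool_pos: [615.7, -53.8, 148.3]
eef_rot: [2.844, 1.333, 0.001]
wrist_force: [-0.9, 0.0, -0.5]
gripper_width: 0.551
gripper_force: 0.0
```

Call:
jog_arm([
  {"tx": -0.16, "ty": -0.28, "tz": 0, "roll": 0.94, "jaw": 0.1},
  {"tx": -0.18, "ty": -0.27, "tz": 0, "roll": 0.94, "jaw": 0.1},
  {"tx": -0.2, "ty": -0.26, "tz": 0, "roll": 0.94, "jaw": 0.1},
  {"tx": -0.22, "ty": -0.24, "tz": 0, "roll": 0.94, "jaw": 0.1},
  {"tx": -0.23, "ty": -0.23, "tz": 0, "roll": 0.94, "jaw": 0.1},
  {"tx": -0.24, "ty": -0.21, "tz": 0, "roll": 0.94, "jaw": 0.1},
  {"tx": -0.26, "ty": -0.2, "tz": 0, "roll": 0.94, "jaw": 0.1},
  {"tx": -0.27, "ty": -0.18, "tz": 0, "roll": 0.94, "jaw": 0.1},
])

```text
time: 16.65
tool_pos: [564.5, -45.2, 148.3]
eef_rot: [3.093, 0.549, 0.001]
wrist_force: [-1.0, -0.2, 0.1]
gripper_width: 0.548
gripper_force: 0.0
```

Call:
jog_arm([
  {"tx": -0.28, "ty": -0.16, "tz": 0.1, "roll": 0.94, "jaw": 0.1},
  {"tx": -0.29, "ty": -0.14, "tz": 0.1, "roll": 0.94, "jaw": 0.1},
  {"tx": -0.3, "ty": -0.12, "tz": 0.1, "roll": 0.94, "jaw": 0.1},
  {"tx": -0.31, "ty": -0.1, "tz": 0.1, "roll": 0.94, "jaw": 0.1},
  {"tx": -0.31, "ty": -0.08, "tz": 0.1, "roll": 0.94, "jaw": 0.1},
  {"tx": -0.32, "ty": -0.06, "tz": 0.1, "roll": 0.94, "jaw": 0.1},
  {"tx": -0.32, "ty": -0.04, "tz": 0.1, "roll": 0.94, "jaw": 0.1},
  {"tx": -0.32, "ty": -0.02, "tz": 0.1, "roll": 0.94, "jaw": 0.1},
])

```text
time: 17.45
tool_pos: [513.6, -36.9, 132.3]
eef_rot: [3.13, -0.273, 0.002]
wrist_force: [-0.2, 0.4, -0.3]
gripper_width: 0.547
gripper_force: 0.0
```

```bash
python3 - <<'E'
from h import *
w,st=wrist(); save(w,'w7.png'); np.save('w7.npy',dict(p={k:v for k,v in w.items()},st=st),allow_pickle=True)
print(st['time'],st['tool_pos'],psi(st))
for l in['pull_knob','barrel_mouth','gauge','test_phone','top_edge']:
    print(l,[(np.round(d['location'],1).tolist(),round(d['p'],2)) for d in finder.spot_in(w,l)[:2]])
a=camera('top'); t=camera('scene')
for p in(a,t): print([(np.round(d['location'],1).tolist(),round(d['p'],2)) for d in finder.spot_in(p,'pull_knob')[:2]],[(np.round(d['location'],1).tolist(),round(d['p'],2)) for d in finder.spot_in(p,'top_edge')[:2]])
for d in finder.trace(w,'pull_knob')[:2]:
    ys,xs=np.nonzero(d['pixels']); print(d['p'],xs.min(),xs.max(),ys.min(),ys.max())
print(proj(w,frame([667.6,-63],-9.5,[[-155.4,0,42],[-135,0,42],[-123,0,42],[0,0,86],[0,76.5,86],[0,-76.5,86]]),st))
E
```

```text
17.45 [513.55573549 -36.91021961 132.26582668] -99.95496437285318
pull_knob [([509.3, -40.4, 52.2], 0.96), ([578.4, -43.8, 49.5], 0.19)]
barrel_mouth [([581.7, -43.5, 56.2], 0.66), ([514.8, -41.9, 49.0], 0.65)]
gauge [([509.1, -39.4, 53.9], 0.63), ([577.1, -45.6, 47.2], 0.56)]
test_phone [([659.6, -57.9, 47.6], 0.77)]
top_edge [([659.4, -55.3, 52.6], 0.85)]
[([641.7, 12.9, 11.4], 0.29), ([671.0, -4.7, 77.9], 0.25)] [([670.7, -7.0, 75.4], 0.45)]
[([503.3, -41.9, 48.5], 0.78)] [([654.0, -101.8, 71.3], 0.57)]
0.9 269 309 175 248
[[288.09789858 209.87442497]
 [287.93689038 185.91865489]
 [287.83927288 171.39453424]
 [286.43121143 -29.62363434]
 [155.29438075 -28.58176105]
 [417.77248487 -30.66713193]]
```

Call:
jog_arm([
  {"tx": 0, "ty": 0, "tz": 0.9, "roll": -0.1, "jaw": 0.1},
  {"tx": 0, "ty": 0, "tz": 0.9, "roll": 0, "jaw": 0.1},
  {"tx": 0, "ty": 0, "tz": 0.9, "roll": 0, "jaw": 0.1},
  {"tx": 0, "ty": 0, "tz": 0.9, "roll": 0, "jaw": 0.1},
  {"tx": 0, "ty": 0, "tz": 0.9, "roll": 0, "jaw": 0.1},
  {"tx": 0, "ty": 0, "tz": 0.6, "roll": 0, "jaw": 0.1},
  {"tx": 0, "ty": 0, "tz": 0.2, "roll": 0, "jaw": 0.1},
  {"tx": 0, "ty": 0, "tz": 0, "roll": 0, "jaw": 0.1},
])

```text
time: 18.9
tool_pos: [513.4, -36.9, 25.1]
eef_rot: [-3.131, 0.257, 0.001]
wrist_force: [-0.6, -0.1, -0.7]
gripper_width: 0.549
gripper_force: 0.0
```

Call:
jog_arm([
  {"tx": 0, "ty": 0, "tz": 0, "roll": 0, "jaw": 0.1},
  {"tx": 0, "ty": 0, "tz": 0, "roll": 0, "jaw": -0.45},
  {"tx": 0, "ty": 0, "tz": 0, "roll": 0, "jaw": -0.8},
  {"tx": 0, "ty": 0, "tz": 0, "roll": 0, "jaw": -0.8},
  {"tx": 0, "ty": 0, "tz": 0, "roll": 0, "jaw": -0.8},
  {"tx": 0, "ty": 0, "tz": 0, "roll": 0, "jaw": -0.8},
], force=40)

```text
time: 19.5
tool_pos: [513.7, -37.9, 25.8]
eef_rot: [3.129, -0.258, 0.001]
wrist_force: [-1.2, -4.5, 0.6]
gripper_width: 0.242
gripper_force: 40.0
```

```bash
python3 - <<'E'
from h import *
w,st=wrist(); np.save('w8.npy',dict(p={k:v for k,v in w.items()},st=st),allow_pickle=True)
print(st['time'],st['tool_pos'],psi(st),st['gripper_width'],st['wrist_force'],st['joint_pos'].round(2))
print(proj(w,frame([667.6,-63],-9.5,[[-155.4,0,42],[-135,0,42],[-123,0,42],[-51,0,61],[0,0,86]]),st))
for l in['barrel_mouth','test_phone','top_edge','gauge']:
    print(l,[(np.round(d['location'],1).tolist(),round(d['p'],2)) for d in finder.spot_in(w,l)[:2]])
E
```

```text
19.5 [513.66343429 -37.88255264  25.76556591] -99.41723277062977 0.2418409701986713 [-1.172707   -4.53118702  0.61026456] [-0.14 -0.09  1.76 -0.    1.47  1.6 ]
[[ 286.49768336  262.53022036]
 [ 286.56554307  224.04324347]
 [ 286.60753633  200.2265516 ]
 [ 286.84490174   20.20282948]
 [ 287.11491817 -242.27413442]]
barrel_mouth [([579.1, -46.4, 56.4], 0.65)]
test_phone []
top_edge []
gauge [([578.0, -45.1, 50.4], 0.64), ([523.2, -41.1, 56.6], 0.48)]
```

Call:
jog_arm([
  {"tx": -0.15, "ty": 0.02, "tz": 0, "roll": 0, "jaw": -0.8},
  {"tx": -0.2, "ty": 0, "tz": 0, "roll": 0, "jaw": -0.8},
  {"tx": -0.2, "ty": 0, "tz": 0, "roll": 0, "jaw": -0.8},
  {"tx": -0.2, "ty": 0, "tz": 0, "roll": 0, "jaw": -0.8},
  {"tx": -0.2, "ty": 0, "tz": 0, "roll": 0, "jaw": -0.8},
  {"tx": -0.2, "ty": 0, "tz": 0, "roll": 0, "jaw": -0.8},
  {"tx": 0, "ty": 0, "tz": 0, "roll": 0, "jaw": -0.8},
  {"tx": 0, "ty": 0, "tz": 0, "roll": 0, "jaw": -0.8},
])

```text
time: 20.55
tool_pos: [491.9, -34.3, 25.8]
eef_rot: [3.13, -0.258, 0.006]
wrist_force: [4.0, -5.8, -1.8]
gripper_width: 0.245
gripper_force: 40.0
```

```bash
python3 - <<'E'
from h import *
f=[]
for i in range(6):
    w,st=wrist(); f.append(st['wrist_force'])
f=np.array(f); print(f.mean(0),f.std(0))
print(st['time'],st['tool_pos'],psi(st))
for l in['barrel_mouth','test_phone']:
    print(l,[(np.round(d['location'],1).tolist(),round(d['p'],2)) for d in finder.spot_in(w,l)[:2]])
E
```

```text
[ 4.60607666 -6.15281712 -1.35917081] [0.55840783 0.41612058 0.48285705]
20.8 [491.98523195 -34.32665787  25.84648331] -99.4143044719158
barrel_mouth [([552.3, -42.1, 53.6], 0.98)]
test_phone []
```

The axial force is about 5.6 N, so the rod is roughly 15–17 mm out. I'll pull most of the rest and then look.

Call:
jog_arm([
  {"tx": -0.15, "ty": 0.03, "tz": 0, "roll": 0, "jaw": -0.8},
  {"tx": -0.2, "ty": 0, "tz": 0, "roll": 0, "jaw": -0.8},
  {"tx": -0.2, "ty": 0, "tz": 0, "roll": 0, "jaw": -0.8},
  {"tx": -0.2, "ty": 0, "tz": 0, "roll": 0, "jaw": -0.8},
  {"tx": 0, "ty": 0, "tz": 0, "roll": 0, "jaw": -0.8},
  {"tx": 0, "ty": 0, "tz": 0, "roll": 0, "jaw": -0.8},
])

```text
time: 21.55
tool_pos: [477.7, -32.1, 25.9]
eef_rot: [3.131, -0.257, 0.008]
wrist_force: [7.9, -4.8, -2.9]
gripper_width: 0.238
gripper_force: 40.0
```

```bash
python3 - <<'E'
from h import *
f=[]
for i in range(6):
    w,st=wrist(); f.append(st['wrist_force'])
f=np.array(f); print(f.mean(0),f.std(0), f.mean(0)[:2]@[.986,-.165])
print(st['time'],st['tool_pos'],psi(st),st['gripper_width'])
print([(np.round(d['location'],1).tolist(),round(d['p'],2)) for d in finder.spot_in(w,'barrel_mouth')[:2]])
np.save('w9.npy',dict(p={k:v for k,v in w.items()},st=st),allow_pickle=True)
overlay(w,[],st,'b1.png',(220,60,360,300),2.4)
im=cv2.imread('pics/b1.png'); t=camera('scene'); s=camera('top')
c1=cv2.resize(t['color'][170:310,270:430,::-1],None,fx=1.7,fy=1.7,interpolation=3); c2=cv2.resize(s['color'][110:250,290:430,::-1],None,fx=2.1,fy=2.1,interpolation=3)
c=np.zeros((576,640,3),np.uint8); c[:im.shape[0],:im.shape[1]]=im; c[:c1.shape[0],345:345+c1.shape[1]]=c1; c[245:245+c2.shape[0],345:345+c2.shape[1]]=c2[:576-245]
cv2.imwrite('pics/b2.png',c); print(im.shape,c1.shape,c2.shape)
# brightness profile along rod column
col=int(round(proj(w,frame([667.6,-63],-9.5,[[-160,0,48]]),st)[0,0])); print(col, w['color'][150:275,col-2:col+3].mean((1,2)).round().astype(int).tolist())
E
```

```text
[ 7.97863169 -5.23869046 -3.00804843] [0.37615609 0.38730709 0.29280608] 8.731314769971611
21.8 [477.82535419 -32.07672225  25.90399452] -99.40003170888005 0.24101629825881607
[([540.0, -39.0, 55.0], 0.68)]
(576, 336, 3) (238, 272, 3) (294, 294, 3)
286 [159, 161, 160, 160, 160, 160, 160, 158, 136, 106, 124, 156, 162, 158, 159, 159, 157, 160, 158, 139, 110, 124, 153, 158, 157, 157, 156, 157, 157, 156, 132, 103, 124, 152, 158, 156, 155, 156, 155, 157, 153, 129, 101, 128, 152, 157, 155, 154, 155, 155, 154, 154, 154, 154, 154, 153, 154, 154, 153, 153, 153, 152, 153, 153, 153, 153, 154, 154, 149, 118, 59, 18, 22, 21, 21, 22, 25, 29, 28, 28, 29, 29, 25, 26, 25, 27, 31, 28, 24, 24, 20, 23, 22, 21, 26, 21, 22, 23, 24, 20, 21, 21, 23, 22, 21, 21, 21, 23, 21, 22, 23, 19, 24, 21, 21, 24, 22, 19, 19, 22, 21, 24, 22, 21, 22]
```

View pics/b2.png

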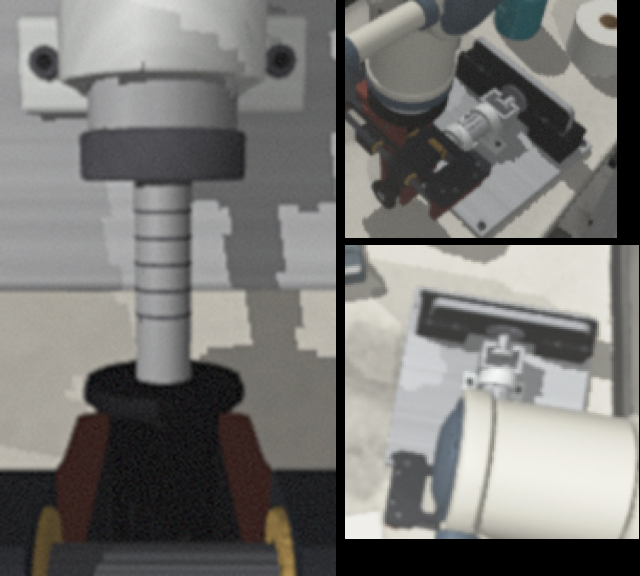

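The crop shows thin lines at rows 148, 159, 170, 181 and 192 (11 px per 5 mm), the mouth lip at row 135.5, and no band yet. That puts the rod about 30.7 mm out. In the side crops the phone stands in the cradle with the coupling on the anchor. About 4.3 mm to go.

Call:
jog_arm([
  {"tx": -0.11, "ty": 0, "tz": 0, "roll": 0, "jaw": -0.8},
  {"tx": -0.1, "ty": 0, "tz": 0, "roll": 0, "jaw": -0.8},
  {"tx": 0, "ty": 0, "tz": 0, "roll": 0, "jaw": -0.8},
  {"tx": 0, "ty": 0, "tz": 0, "roll": 0, "jaw": -0.8},
  {"tx": 0, "ty": 0, "tz": 0, "roll": 0, "jaw": -0.8},
])

```text
time: 22.5
tool_pos: [473.9, -31.5, 25.9]
eef_rot: [3.13, -0.257, 0.009]
wrist_force: [9.1, -4.8, -4.5]
gripper_width: 0.238
gripper_force: 40.0
```

```bash
python3 - <<'E'
from h import *
f=[]
for i in range(6):
    w,st=wrist(); f.append(st['wrist_force'])
f=np.array(f); print(f.mean(0), f.mean(0)[:2]@[.986,-.165])
print(st['time'],st['tool_pos'],psi(st),st['gripper_width'])
for c in(281,286,291): print(w['color'][110:225,c-1:c+2].mean((1,2)).round().astype(int).tolist())
D=np.load('w9.npy',allow_pickle=True).item()['p']; print('before',D['color'][110:160,285:288].mean((1,2)).round().astype(int).tolist())
E
```

```text
[ 9.25667813 -5.06640704 -3.17011404] 9.96304179717578
22.75 [473.87617455 -31.44458379  25.89775206] -99.40084032919562 0.23985537025740225
[83, 82, 82, 80, 80, 80, 80, 79, 80, 78, 79, 79, 76, 74, 62, 49, 44, 53, 70, 82, 90, 103, 114, 140, 159, 145, 115, 126, 157, 162, 161, 160, 161, 161, 161, 160, 157, 131, 112, 137, 159, 161, 159, 160, 158, 160, 160, 159, 134, 107, 131, 156, 160, 160, 157, 158, 158, 161, 158, 134, 110, 129, 156, 159, 158, 157, 158, 158, 159, 154, 129, 107, 132, 156, 159, 158, 157, 156, 158, 157, 146, 119, 114, 141, 155, 156, 157, 158, 156, 157, 156, 158, 156, 156, 156, 156, 156, 156, 156, 155, 157, 157, 155, 156, 156, 157, 159, 154, 129, 76, 29, 16, 23, 20, 20]
[79, 78, 79, 79, 79, 79, 79, 76, 80, 77, 76, 76, 76, 73, 65, 49, 50, 66, 79, 85, 89, 108, 139, 161, 164, 146, 114, 128, 158, 164, 161, 160, 162, 161, 161, 162, 160, 133, 111, 138, 159, 162, 161, 159, 161, 160, 160, 159, 137, 110, 130, 157, 161, 159, 159, 158, 160, 160, 159, 137, 108, 124, 154, 159, 157, 157, 156, 158, 158, 156, 134, 105, 123, 154, 158, 156, 156, 156, 156, 158, 153, 129, 107, 132, 154, 157, 
[... 217 characters left out ...]
70, 89, 116, 132, 133, 133, 119, 94, 104, 130, 135, 132, 133, 132, 133, 132, 134, 132, 112, 93, 114, 131, 134, 133, 132, 134, 133, 135, 132, 114, 91, 108, 130, 135, 133, 132, 132, 133, 134, 132, 113, 87, 104, 131, 135, 134, 133, 132, 134, 133, 134, 112, 94, 107, 131, 133, 132, 133, 133, 134, 134, 131, 112, 93, 115, 131, 135, 132, 133, 133, 131, 133, 133, 134, 133, 133, 132, 132, 133, 134, 133, 132, 133, 133, 133, 133, 133, 134, 134, 123, 92, 44, 18, 20, 24, 22]
before [154, 152, 134, 100, 79, 80, 83, 82, 81, 79, 80, 78, 79, 78, 79, 80, 80, 78, 78, 78, 75, 77, 77, 73, 65, 57, 68, 110, 150, 162, 163, 162, 161, 161, 162, 162, 159, 134, 112, 137, 160, 161, 159, 160, 160, 161, 161, 159, 137, 104]
```

The 30 mm line is at row 136.2 and the mouth lip at about row 125, which puts the rod at about 35 mm. The axial force of 9.96 N agrees with the 9.9 N expected at the mark. I'm handing it in.

```bash
python3 -c "
from h import *
print(workorder.close_job())"
```

```text
the job is handed in; nothing more can be done
None
```

I handed the job in at about 23 s with the gripper still holding the knob: the test handset stands home in the cradle with its anchor caught in the coupling, the rod is out to about 35 mm at the band (9.96 N), and I did not disturb the other two handsets; no verdict came back.

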